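Load a label dispenser and click its tension carriage into the notch

ROBOT

A 6-joint arm with a two-finger parallel gripper is mounted at the origin on a cart in front of the work surface, level with it; the furniture and walls round the work are solid. World frame = base frame: x ahead of the robot, y to its left, z up, the work surface at z = 0. Lengths are in mm, angles in rad, forces in N, time in s.
With the tool pointing down it reaches from about 350 to 875 mm from the base axis. Payload 4.2 kg.
Tool frame: the origin (TCP) lies at the very end of the fingers, on their centre line; the grasp point (between the pads) lies 19 mm behind it (arm.pinch_z is the distance from the TCP to the grasp point, in mm); x points along the fingers, y is the direction in which the jaws open and shut, and the axes are right-handed (so a half turn about x gives the same grasp; the last joint's range is limited). The gripper opens to 85 mm and grips with 20 to 120 N. Pads are 22 mm wide; open, the fingers measure 114 mm over their backs; the gripper's body (76 mm by 85 mm) begins 54 mm behind the grasp point. The pads swing forward as they close: fully open they stand 13 mm farther back than shut.
Start: joints at [1.459, 0.385, 0.008, 0, -1.194, -0.259], TCP at [226.443, 582.514, 231.312] pointing down, gripper open.
Joint ranges: [-3.14, 3.14], [-1.21, 2.06], [-1.07, 1.41], [-3.16, 2.05], [-2.99, -0.16], [-3.1, 3.1]. Speed limits (rad/s): [2.79, 2.79, 3.14, 3.14, 3.14, 3.14].

INTERFACE

Orientations are given as a unit quaternion [x, y, z, w].
In Python, from bench import arm gives the robot as it stands.
- The arm moves only by the tool drive_tool, never from a script. Its argument "motion" is a list of rows, each a list of 4 numbers: the shift along the tool's x, y, z in mm, then the turn about the tool's x in degrees. In form: [[dx, dy, dz, spin], ...]. A call has 1 to 10 rows; each row shifts and turns the commanded pose from where the row before left it, along the tool's axes as they then stand; what a row does not reach is not made up. A row lasts 1/12 s, in which the tool goes at most 41.7 mm and 7.16 degrees, less where a joint would pass 70% of its speed; a pose out of reach is approached as far as the arm can. A call with a gripper value outside its range is refused whole. "grip" is the finger opening in mm, from 0 to 85.4, set as the call begins (left out, the last holds). The fingers move at their own pace and stop on an object; the grip force is fixed at half the most. Time passes only in rows, so rows that do not move let the fingers close. It gives the time, the measured TCP pose, the force and the opening at its end, in the units of the state.
- arm.read_state(): the state, without advancing time (a new reading comes with each control period).
- arm.get_image(name): name is "side" or "top"; returns the picture (420x560x3 uint8, red, green, blue); there is no depth.
- arm.calibration(name): a dict with "K" (3x3 intrinsics, pixels), "eye" and "attitude" of the camera in the world. Camera axes: x right, y up, looking along -z (the intrinsics and any distortion apply to the point x, -y, -z); pixel columns grow to the right and rows downward; lengths in mm; the calibration is good to about 2 mm. A picture is of the moment at which its call begins. calibration takes no time and is no camera call.
- arm.job_done(): hands the job in, once; it reports no verdict.
The state is a dict: "clock": time; "joints": joint angles; "joint_vel": joint speeds; "joint_efforts": joint torques, N m; "position": TCP position; "ee_rot": TCP orientation; "contact_force": force on the tool from outside, world axes, zero at the start; "wrist_torque": the same for the moment, N m; "gripper_width": finger opening in mm.
Only numpy, scipy, OpenCV 4.12 (cv2) and the standard library are available. Lean on these libraries where they do the work, as an engineer would, in place of code of your own. Each camera call takes 0.05 s, during which the arm holds its last target. There are 200 camera calls.

TASK

Put the full roll of labels (the thicker of the two rolls) over the upright spindle of the label dispenser so that it lies flat on the platter, and let go of it. Then grip the post of the tension carriage and slide the carriage along its rail, away from the roll, until you feel its ball drop into the notch, without running it on to the far end of the rail. Finish still gripping the post, with the carriage held at the notch; leave the nearly empty roll, the specimen cup and the coverslip box where they are.

Things in the scene. Friction and masses are not known exactly. Their poses are not given: they have to be found in the camera images.
- dispenser: Label dispenser, fixed: grey base plate 100 (x) x 320 (y) x 12 mm high, origin on the worktop, yaw within 0.35 rad. In its frame the plate spans y = -170 to +150 mm; spindle and rail lie on x = 0. The rail runs along y on two 8 mm rods (x = +-20 mm, 27 mm up) between end blocks (60 x 12 mm, tops 36 mm above the worktop) at y = +45 and -156 mm.
- spindle_foot (a point): Foot of the upright spindle, on its axis, at the top of the white platter (60 mm across, its top 15 mm above the worktop), at y = +105 mm in the dispenser's frame. The spindle is 20 mm thick and 50 mm high above this point; its top 10 mm taper to 8 mm across.
- full_roll: Full roll of labels, white paper on a cardboard core: 50 mm outer diameter, 34 mm high, through-hole 25 mm in diameter, about 0.12 kg. Stands upright loose on the worktop, left of the dispenser; origin at the centre of its underside, z axis up along the hole. Grip it across its outside.
- spent_roll: Nearly empty roll, a bystander: same core, height and hole, but only 35 mm outer diameter. Stands at one of the same two places as the full roll, which may be swapped. Origin at the centre of its underside.
- carriage (a joint): Travel (m) of the tension carriage, a black block 58 x 44 mm with its top 40 mm above the worktop: 0 near the spindle, growing along the dispenser's -y, away from the roll, to 0.135 at the far end stop. At value q its post stands at y = 10 mm - q in the dispenser's frame. Starts at 0 to 0.025. Slides against about 2 N and stays where it is left.
- post: Upright metal post on the carriage, which the strip of labels runs round and by which the carriage is moved: 18 mm in diameter with a 26 mm flange, 3.5 mm high, at its foot; 36 mm high over all. Origin on its axis at its foot, 40 mm above the worktop; its top is 76 mm above the worktop. Grip it above the flange.
- ball (a joint): Drop (m) of the sprung ball under the carriage: about 0.0007 riding on the flat strip between the rods, 0.0032 at rest in the notch, the only slot (6 mm wide) across that strip. The notch differs each time, at carriage values 0.060 to 0.100. Over the last 5 mm the ball pulls the carriage in with up to 5 N; pushing it out takes 12 N. Let go within 3 mm of the notch, the carriage centres itself.
- specimen_cup: Specimen cup with a blue screw cap, 62 mm across, 64 mm high, a bystander to the left of the rolls. Origin at the centre of its underside.
- coverslip_box: Small blue box, 48 x 64 x 20 mm, a bystander in front of the dispenser, to the right. Origin at the centre of its underside.
Mind the look-alikes: they are no part of the job. What is shaped like the full_roll but blue or orange is not meant.

How it is judged (in metres and radians):
On the way, in this order (a step that is already met when the one before it is completed fails the run):
1. the full roll lies flat on the platter, on the spindle, and is let go, the carriage not yet in the notch (horizontal distance between full_roll and spindle_foot below 0.004 m and z of full_roll in the frame of spindle_foot below 0.002 m and angle between full_roll's own z axis and vertical below 0.06 rad and contact force between the fingers and full_roll below 0.1 N and value of joint ball below 0.0015 m), for 0.2 s.
2. the carriage's ball is in the notch, with the fingers on the post (value of joint ball above 0.0022 m and contact force between the fingers and post above 2 N), for 0.3 s.
At the end, for the whole second after the job is handed in: The fingers still press the post with more than 2 N, the ball has dropped more than 2.2 mm into the notch and the carriage stands still (under 5 mm/s); the full roll is on the spindle, within 4 mm of its axis, within 2 mm of the platter, level within 0.06 rad, at rest and untouched by the fingers (all of step 2 and horizontal distance between full_roll and spindle_foot below 0.004 m and z of full_roll in the frame of spindle_foot below 0.002 m and angle between full_roll's own z axis and vertical below 0.06 rad and contact force between the fingers and full_roll below 0.1 N and velocity of joint carriage between -0.005 and 0.005 m/s and linear speed of full_roll below 0.02 m/s); the arm keeps its last pose, push and grip.
It fails at once if the carriage is run on to the far end of the rail (value of joint carriage above 0.13 m).
It fails at once if the nearly empty roll is shifted by more than 30 mm (distance of spent_roll from where it was at the start of the episode above 0.03 m).
It fails at once if the specimen cup is shifted by more than 30 mm (distance of specimen_cup from where it was at the start of the episode above 0.03 m).
It fails at once if the coverslip box is shifted by more than 30 mm (distance of coverslip_box from where it was at the start of the episode above 0.03 m).
It also fails if it takes over 58 s, if anything falls off the work surface, if the arm or the gripper's body presses on something with over 40 N, if the wrist force passes 120 N, or if a joint passes its speed limit or range.

## Working session

There is one attempt and no reset: what is moved stays moved. The work goes in short steps, Python scripts to look and compute and a tool call to move; the robot and the scene stay as the last step left them, time stands still between calls to the robot, and variables do not carry over. Pictures are saved under pics/ and viewed, about 8 in all and at most 12, crops included, and the job is handed in when it is done.

Besides the shell and the picture viewer there is one more tool, called after "Emit:" as a command line: name --pt "numbers of a row" for each row, then --argument value for the rest. drive_tool: Moves the arm, as the interface text tells. Its arguments: {"type":"object","properties":{"motion":{"type":"array"},"grip":{"type":"number"}},"required":["motion"]}

```bash
ls; mkdir -p pics
python3 - <<'E'
from bench import arm
import cv2
for n in("side","top"):
    cv2.imwrite(f"pics/{n}0.png",arm.get_image(n)[:,:,::-1]); print(n,arm.calibration(n))
print(arm.read_state(),arm.pinch_z)
E
```

```text
pics
side {'K': array([[501.00828701,   0.        , 277.23845727],
       [  0.        , 501.00828701, 209.57598698],
       [  0.        ,   0.        ,   1.        ]]), 'eye': array([ 336.51438768, 1246.22376001,  548.70279819]), 'attitude': array([-0.02745992,  0.55569088,  0.82860704, -0.06216088])}
top {'K': array([[448.7743189 ,   0.        , 279.43049158],
       [  0.        , 448.7743189 , 211.09417576],
       [  0.        ,   0.        ,   1.        ]]), 'eye': array([ 342.65939819,   95.45230563, 1460.26820526]), 'attitude': array([ 0.03543823, -0.04045168, -0.70204236,  0.71010163])}
{'clock': 0.1, 'joints': array([ 1.45858543e+00,  3.85488800e-01,  6.74931539e-03, -4.43814241e-04,
       -1.19399228e+00, -2.58590936e-01]), 'joint_vel': array([-0.00061705, -0.00260086,  0.00429719,  0.000676  , -0.0005119 ,
       -0.00037779]), 'joint_efforts': array([-6.03996887e-04, -3.93317771e+01,  1.88929796e+01,  4.19796780e+00,
       -2.57353327e-03,  4.42494894e-06]), 'position': array([226.27418494, 582.03777374, 230.3189868 ]), 'ee_rot': array([-0.69488225,  0.13109842,  0.69507309,  0.12971219]), 'contact_force': array([-1.20928378,  0.09234433,  0.32285749]), 'wrist_torque': array([-0.02240283,  0.00491195,  0.04433239]), 'gripper_width': 85.06115218300096} 18.700000000000003
```

View pics/top0.png

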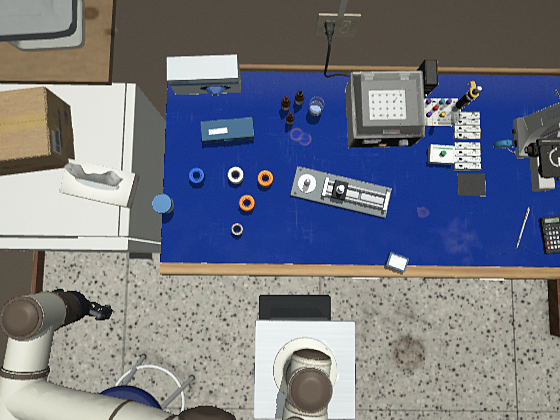

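View pics/side0.png

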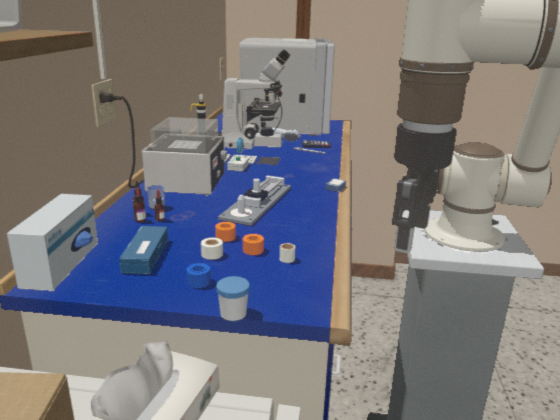

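```bash
cat > h.py <<'E'
from bench import arm
import numpy as np, cv2
from scipy.spatial.transform import Rotation as R
from scipy.optimize import least_squares
C={n:arm.calibration(n) for n in("side","top")}
def proj(n,p):
    c=C[n]; q=R.from_quat(c["attitude"]).inv().apply(np.atleast_2d(p)-c["eye"])*[1,-1,-1]
    u=q@c["K"].T; return u[:,:2]/u[:,2:]
def ray(n,px):
    c=C[n]; d=np.linalg.solve(c["K"],[*px,1])*[1,-1,-1]
    return c["eye"],R.from_quat(c["attitude"]).apply(d/np.linalg.norm(d))
def atz(n,px,z): e,d=ray(n,px); return e+d*(z-e[2])/d[2]
def tri(pt,ps):
    f=lambda p:np.r_[proj("top",p)[0]-pt,proj("side",p)[0]-ps]
    r=least_squares(f,[500,200,20]); return r.x,r.fun
E
python3 - <<'E'
from h import *
P=arm.read_state()["position"]
for n in C: print(n,proj(n,[P,[0,0,0],[500,100,0]]))
print(tri((236,175),(212,248)),tri((237,229),(288,253)))
for n,box,k in(("top",(185,160,220,90),4),("side",(170,165,190,130),5)):
    im=cv2.imread(f"pics/{n}0.png"); x,y,w,h=box
    if n=="side":k=4
    else:k=3.6
    cv2.imwrite(f"pics/{n}_crop.png",cv2.resize(im[y:y+h,x:x+w],None,fx=k,fy=k,interpolation=cv2.INTER_CUBIC))
E
```

```text
side [[410.09609318 246.84759512]
 [462.90196129 234.21939657]
 [268.68009464 235.36117607]]
top [[ 94.56842606 300.96180627]
 [304.93069339 369.02885585]
 [275.13791648 211.08090398]]
(array([614.58226532, 228.86085127,  17.63855888]), array([ 0.01250735,  0.08252167, -0.0584436 , -0.01150386])) (array([437.51776812, 221.86405459,  17.42161742]), array([ 0.01813494,  0.36254883, -0.25816117, -0.02980479]))
```

View pics/top_crop.png

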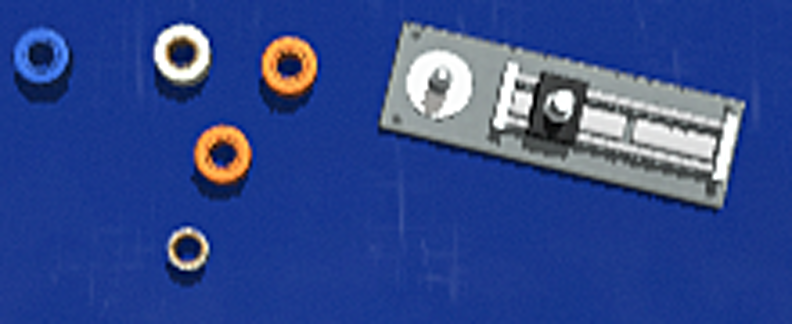

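View pics/side_crop.png

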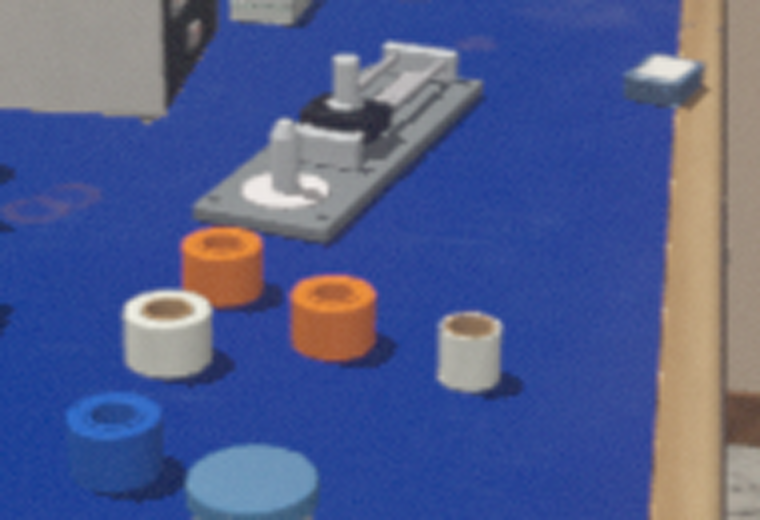

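```bash
cat > m.py <<'E'
from h import *
T=lambda x,y:((x+.5)/3.6-.5+185,(y+.5)/3.6-.5+160)
S=lambda x,y:((x+.5)/4-.5+170,(y+.5)/4-.5+165)
print("roll top",tri(T(182,52),S(168,308)))
print("spent top",tri(T(188,248),S(470,325)))
print("platter",tri(T(440,84),S(285,190)),"tip",tri(T(440,72),S(285,122)))
print("post top",tri(T(563,100),S(347,58)))
obs=[("top",(50,150,12),T(405,22)),("top",(50,-170,12),T(745,100)),("top",(-50,-170,12),T(722,207)),("top",(-50,150,12),T(380,130)),
("side",(50,150,12),S(197,210)),("side",(-50,150,12),S(328,233)),("side",(-50,-170,12),S(482,81)),
("top",(0,105,15),T(440,84)),("side",(0,105,15),S(285,190)),("side",(0,105,65),S(285,121)),("top",(0,105,65),T(441,72))]
W=lambda p,l:np.r_[p[:2]+R.from_euler('z',p[2]).as_matrix()[:2,:2]@np.array(l[:2]),l[2]]
f=lambda p:np.concatenate([proj(n,W(p,l))[0]-o for n,l,o in obs])
r=least_squares(f,[550,50,0],loss='soft_l1'); p=r.x
print("disp",p,np.round(f(p).reshape(-1,2),1).tolist())
print("spindle",W(p,(0,105,15)))
for nm,px,z in(("post",T(563,100),76),("postS",None,76),("notch",T(628,127),20)):
    q=atz("top",px,z) if px else atz("side",S(347,58),z)
    print(nm,q,R.from_euler('z',-p[2]).apply(np.r_[q[:2]-p[:2],0]))
E
python3 m.py
```

```text
roll top (array([614.59315969, 229.98742746,  34.659958  ]), array([ 0.00060615,  0.00394476, -0.00280803, -0.00055746]))
spent top (array([439.40558962, 220.90935331,  34.97712502]), array([-0.00636771, -0.12287427,  0.08811685,  0.01029985]))
platter (array([592.57038489,  -2.35877385,  14.80727609]), array([-0.02540542, -0.20965906,  0.17527897,  0.03021833])) tip (array([592.7937354 ,   0.97639753,  66.23875269]), array([ 0.03352752,  0.2663604 , -0.22690402, -0.03997571]))
post top (array([ 568.21355466, -104.8618363 ,   77.9012059 ]), array([ 0.00209783,  0.01953364, -0.01792905, -0.00289281]))
disp [ 5.69072128e+02 -1.03868877e+02 -2.15769430e-01] [[-0.7, -0.3], [0.2, -0.1], [0.5, -0.2], [-0.6, -0.9], [-1.2, -0.8], [0.2, -0.6], [0.4, 0.1], [-0.3, 0.1], [0.5, 0.1], [0.4, 0.4], [0.5, 0.7]]
spindle [591.55253167  -1.30362239  15.        ]
post [ 568.58541085 -105.13100374   76.        ] [-0.20521118 -1.33706618  0.        ]
postS [ 569.0939364  -110.30291462   76.        ] [ 1.39882401 -6.28017569  0.        ]
notch [ 553.82142987 -171.80552779   20.        ] [ -0.35188993 -69.62649273   0.        ]
```

```bash
cat > go.py <<'E'
import sys
from h import *
def go(x,y,z,ang=-0.216):
    s=arm.read_state(); Q=R.from_quat(s["ee_rot"]).as_matrix()
    a=np.arctan2(Q[1,1],Q[0,1]); print("t",s["clock"],"pos",s["position"].round(1),"F",s["contact_force"].round(1),"w",round(s["gripper_width"],1),"j6",s["joints"][5].round(2))
    print("tool axes\n",Q.T.round(3),"jaw",a.round(3),"shift now",(Q.T@(np.array([x,y,z])-s["position"])).round(1))
    d=(ang-a+np.pi/2)%np.pi-np.pi/2
    for sg in(1,-1):
        if abs((Q@R.from_euler('x',sg*d).as_matrix())[:,1]@[np.cos(ang),np.sin(ang),0])>.999:
            Q2=Q@R.from_euler('x',sg*d).as_matrix(); print("spin deg",np.degrees(sg*d).round(1),"shift after",(Q2.T@(np.array([x,y,z])-s["position"])).round(1))
if __name__=="__main__": go(*map(float,sys.argv[1:]))
E
python3 go.py 614.6 230 230.3
```

```text
t 0.1 pos [226.3 582.  230.3] F [-1.2  0.1  0.3] w 85.1 j6 -0.26
tool axes
 [[-0.001 -0.002 -1.   ]
 [-0.363 -0.932  0.002]
 [-0.932  0.363 -0.   ]] jaw -1.942 shift now [ 4.000e-01  1.873e+02 -4.895e+02]
spin deg 81.1 shift after [ 4.000e-01 -4.548e+02 -2.606e+02]
```

Emit:
drive_tool --pt "0 9.4 -24.5 0" --pt "0 9.4 -24.5 0" --pt "0 9.4 -24.5 0" --pt "0 9.4 -24.5 0" --pt "0 9.4 -24.5 0" --pt "0 9.4 -24.5 0" --pt "0 9.4 -24.5 0" --pt "0 9.4 -24.5 0" --pt "0 9.4 -24.5 0" --pt "0 9.4 -24.5 0"

```text
clock: 0.93
position: [421.3, 404.9, 230.8]
ee_rot: [-0.695, 0.131, 0.695, 0.13]
contact_force: [-1.0, 0.6, -0.4]
gripper_width: 85.2
```

Emit:
drive_tool --pt "0 9.4 -24.5 0" --pt "0 9.4 -24.5 0" --pt "0 9.4 -24.5 0" --pt "0 9.4 -24.5 0" --pt "0 9.4 -24.5 0" --pt "0 9.4 -24.5 0" --pt "0 9.4 -24.5 0" --pt "0 9.4 -24.5 0" --pt "0 9.4 -24.5 0" --pt "0 9.4 -24.5 0"

```text
clock: 1.77
position: [615.6, 228.6, 230.7]
ee_rot: [-0.695, 0.131, 0.695, 0.13]
contact_force: [0.7, 0.7, 0.9]
gripper_width: 85.3
```

Emit:
drive_tool --pt "0 0 0 6.5" --pt "0 0 0 6.5" --pt "0 0 0 6.5" --pt "0 0 0 6.5" --pt "0 0 0 6.5" --pt "0 0 0 6.5" --pt "0 0 0 6.5" --pt "0 0 0 6.5" --pt "0 0 0 6.5" --pt "0 0 0 6.5"

```text
clock: 2.6
position: [614.7, 229.6, 230.6]
ee_rot: [-0.515, 0.485, 0.515, 0.484]
contact_force: [0.2, 0.4, 0.6]
gripper_width: 85.3
```

Emit:
drive_tool --pt "0 0 0 6.5" --pt "0 0 0 6.5" --pt "0 0 0 3" --pt "0 0 0 0"

```text
clock: 2.93
position: [614.7, 229.6, 230.6]
ee_rot: [-0.443, 0.551, 0.444, 0.55]
contact_force: [-0.9, -0.2, 0.2]
gripper_width: 85.8
```

```bash
python3 go.py 614.6 230 100
```

```text
t 2.9333 pos [614.7 229.6 230.6] F [-0.9 -0.2  0.2] w 85.8 j6 -0.82
tool axes
 [[-0.001 -0.001 -1.   ]
 [-0.977  0.213  0.001]
 [ 0.213  0.977 -0.001]] jaw 2.927 shift now [130.6   0.    0.4]
spin deg -0.1 shift after [130.6   0.    0.4]
spin deg 0.1 shift after [130.6   0.    0.4]
```

Emit:
drive_tool --pt "25 0 0 0" --pt "25 0 0 0" --pt "25 0 0 0" --pt "25 0 0 0" --pt "25 0 0 0" --pt "25 0 0 0" --pt "20 0 0 0" --pt "0 0 0 0"

```text
clock: 3.6
position: [611.8, 228.0, 55.8]
ee_rot: [-0.443, 0.554, 0.445, 0.547]
contact_force: [-0.3, -0.6, -0.9]
gripper_width: 85.4
```

```bash
cat > snap.py <<'E'
# snap.py out  tx ty tw th  sx sy sw sh : top and side crops stacked side by side, each 390 wide
import sys
from h import *
a=list(map(int,sys.argv[2:])); o=[]
for n,(x,y,w,h) in(("top",a[:4]),("side",a[4:])):
    im=arm.get_image(n)[:,:,::-1]; cv2.imwrite(f"pics/{sys.argv[1]}_{n}.png",im)
    k=390/w; print(n,"scale",k); c=cv2.resize(im[y:y+h,x:x+w],None,fx=k,fy=k,interpolation=cv2.INTER_CUBIC)[:590]
    o.append(cv2.copyMakeBorder(c,0,590-len(c),0,10,0))
cv2.imwrite(f"pics/{sys.argv[1]}.png",np.hstack(o))
E
python3 snap.py a 206 140 65 65 180 190 65 90; python3 go.py 614.6 230 4
```

```text
top scale 6.0
side scale 6.0
t 3.7 pos [614.9 229.5  60.8] F [0.2 0.7 1. ] w 85.4 j6 -0.82
tool axes
 [[-0.001 -0.001 -1.   ]
 [-0.978  0.211  0.001]
 [ 0.211  0.978 -0.002]] jaw 2.929 shift now [56.8  0.4  0.5]
spin deg -0.2 shift after [56.8  0.4  0.5]
spin deg 0.2 shift after [56.8  0.4  0.5]
```

View pics/a.png

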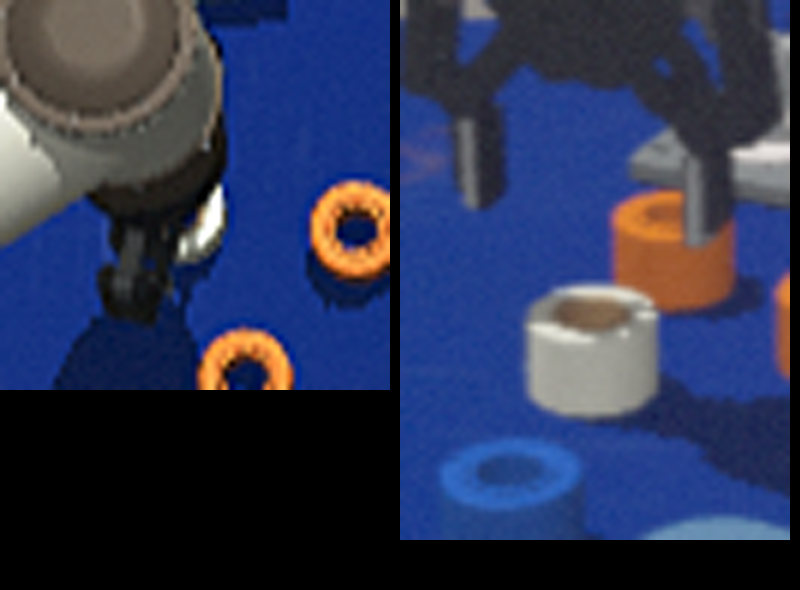

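Emit:
drive_tool --pt "15 0 0 0" --pt "15 0 0 0" --pt "15 0 0 0" --pt "8 0.4 0.5 0" --pt "3 0 0 0" --pt "0 0 0 0"

```text
clock: 4.2
position: [615.1, 230.6, 5.9]
ee_rot: [-0.444, 0.55, 0.444, 0.551]
contact_force: [-0.0, -0.8, 0.2]
gripper_width: 85.4
```

Emit:
drive_tool --pt "0 0 0 0" --pt "0 0 0 0" --pt "0 0 0 0" --pt "0 0 0 0" --pt "0 0 0 0" --pt "0 0 0 0" --pt "0 0 0 0" --pt "0 0 0 0" --grip 30

```text
clock: 4.87
position: [615.7, 230.8, 7.0]
ee_rot: [-0.444, 0.549, 0.444, 0.551]
contact_force: [-1.1, 0.3, 6.6]
gripper_width: 48.5
```

Emit:
drive_tool --pt "-5 0 0 0" --pt "-15 0 0 0" --pt "-20 0 0 0" --pt "-20 0 0 0" --pt "-20 0 0 0" --pt "-20 0 0 0" --pt "0 0 0 0" --pt "0 0 0 0"

```text
clock: 5.53
position: [614.8, 230.5, 106.0]
ee_rot: [-0.444, 0.55, 0.444, 0.551]
contact_force: [-0.1, 0.3, -3.0]
gripper_width: 49.0
```

```bash
python3 go.py 591.8 -1.3 104
```

```text
t 5.5333 pos [614.8 230.5 106. ] F [-0.1  0.3 -3. ] w 49.0 j6 -0.82
tool axes
 [[ 0.001  0.001 -1.   ]
 [-0.977  0.213 -0.001]
 [ 0.213  0.977  0.002]] jaw 2.927 shift now [   1.7  -26.8 -231.4]
spin deg -0.1 shift after [   1.7  -26.4 -231.5]
spin deg 0.1 shift after [   1.7  -27.3 -231.4]
```

Emit:
drive_tool --pt "0 -3 -26 0" --pt "0 -3 -26 0" --pt "0 -3 -26 0" --pt "0 -3 -26 0" --pt "0 -3 -26 0" --pt "0 -3 -26 0" --pt "0 -3 -26 0" --pt "0 -3 -26 0" --pt "0 -2.8 -23.4 0" --pt "0 0 0 0"

```text
clock: 6.37
position: [589.3, -5.2, 103.1]
ee_rot: [-0.441, 0.553, 0.443, 0.55]
contact_force: [-0.7, -0.0, -2.8]
gripper_width: 48.6
```

Emit:
drive_tool --pt "0 0 0 0" --pt "0 0 0 0" --pt "0 0 0 0"

```text
clock: 6.62
position: [591.6, -0.8, 104.5]
ee_rot: [-0.444, 0.551, 0.444, 0.55]
contact_force: [-0.5, -0.2, -1.6]
gripper_width: 48.6
```

```bash
python3 go.py 591.8 -1.3 104; python3 snap.py b 275 140 65 65 205 165 65 90
```

```text
t 6.6167 pos [591.6  -0.8 104.5] F [-0.5 -0.2 -1.6] w 48.6 j6 -0.48
tool axes
 [[-0.001 -0.    -1.   ]
 [-0.977  0.211  0.001]
 [ 0.211  0.977 -0.   ]] jaw 2.929 shift now [ 0.5 -0.3 -0.4]
spin deg -0.2 shift after [ 0.5 -0.3 -0.4]
spin deg 0.2 shift after [ 0.5 -0.3 -0.4]
top scale 6.0
side scale 6.0
```

View pics/b.png

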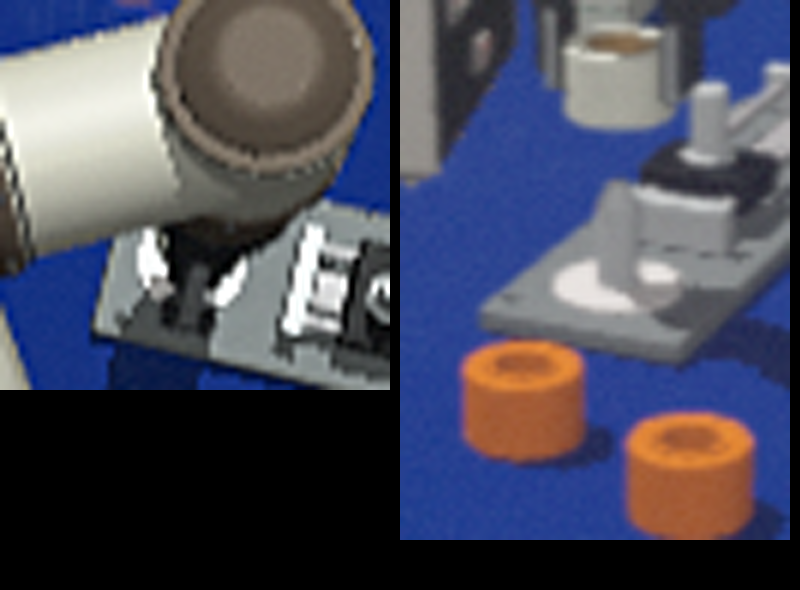

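Run:
```python
from h import *
S=lambda x,y:((x-400+.5)/6-.5+205,(y+.5)/6-.5+165)
P=arm.read_state()["position"]
for z in(131,132,133): print(z,"rim centre",atz("side",S(618,42),z),atz("side",S(619,43),z))
print("rim pred px",(proj("side",[*P[:2],132])-[205,165])*6+[400,0],"bottom front",(proj("side",[P[0],P[1]+25,98])-[205,165])*6+[400,0])
print("spindle tip",atz("side",S(617,182),65),atz("side",S(617,185),65),"platter",atz("side",S(617,285),15))
# spindle left/right edges and ellipse via top image of platter before
```

```text
131 rim centre [593.02025224  -5.07568481 131.        ] [592.30226284  -3.76999627 131.        ]
132 rim centre [592.40616522  -2.08001552 132.        ] [591.68989472  -0.77745286 132.        ]
133 rim centre [591.79207821   0.91565377 133.        ] [591.07752661   2.21509055 133.        ]
rim pred px [[616.19827589  40.61306521]] bottom front [[605.14303044 131.66420994]]
spindle tip [593.43865813  -3.53643881  65.        ] [5.92675699e+02 2.04684181e-01 6.50000000e+01] platter [593.38899492  -2.25375678  15.        ]
```

Emit:
drive_tool --pt "12 0 0 0" --pt "12 0 0 0" --pt "7 -0.3 -0.4 0" --pt "5 0 0 0" --pt "4 0 0 0" --pt "4 0 0 0" --pt "0 0 0 0" --pt "0 0 0 0"

```text
clock: 7.38
position: [592.2, -1.9, 61.4]
ee_rot: [-0.444, 0.55, 0.444, 0.55]
contact_force: [-0.4, -0.1, -0.5]
gripper_width: 48.7
```

Emit:
drive_tool --pt "4 0 0 0" --pt "4 0 0 0" --pt "4 0 0 0" --pt "4 0 0 0" --pt "0 0 0 0" --pt "0 0 0 0"

```text
clock: 7.88
position: [591.8, -2.1, 44.9]
ee_rot: [-0.444, 0.551, 0.444, 0.55]
contact_force: [-1.2, 0.5, -1.6]
gripper_width: 48.8
```

Emit:
drive_tool --pt "5 0 0 0" --pt "5 0 0 0" --pt "5 0 0 0" --pt "4 0 0 0" --pt "0 0 0 0" --pt "0 0 0 0" --pt "0 0 0 0"

```text
clock: 8.47
position: [592.2, -1.9, 26.4]
ee_rot: [-0.444, 0.55, 0.444, 0.55]
contact_force: [0.3, 0.7, -1.6]
gripper_width: 48.5
```

Emit:
drive_tool --pt "1 0 0 0" --pt "1 0 0 0" --pt "1 0 0 0" --pt "0.6 0 0 0" --pt "0 0 0 0" --pt "0 0 0 0"

```text
clock: 8.97
position: [592.1, -2.0, 22.7]
ee_rot: [-0.444, 0.55, 0.444, 0.55]
contact_force: [-0.5, 0.0, -1.5]
gripper_width: 48.7
```

Emit:
drive_tool --pt "0.5 0 0 0" --pt "0.5 0 0 0" --pt "0.3 0 0 0" --pt "0 0 0 0" --pt "0 0 0 0"

```text
clock: 9.38
position: [592.2, -2.0, 22.0]
ee_rot: [-0.444, 0.55, 0.444, 0.551]
contact_force: [-3.4, 0.1, 4.7]
gripper_width: 48.9
```

Emit:
drive_tool --pt "0.4 0 0 0" --pt "0.4 0 0 0" --pt "0 0 0 0" --pt "0 0 0 0"

```text
clock: 9.72
position: [592.2, -2.0, 22.0]
ee_rot: [-0.444, 0.55, 0.444, 0.551]
contact_force: [-3.7, 0.5, 9.6]
gripper_width: 49.2
```

Emit:
drive_tool --pt "-0.5 0 0 0" --pt "0 0 0 0" --pt "0 0 0 0" --pt "0 0 0 0" --pt "0 0 0 0" --pt "0 0 0 0" --grip 80

```text
clock: 10.22
position: [592.0, -2.0, 20.8]
ee_rot: [-0.444, 0.551, 0.444, 0.55]
contact_force: [-0.8, 0.4, 0.6]
gripper_width: 80.1
```

Emit:
drive_tool --pt "-5 0 0 0" --pt "-15 0 0 0" --pt "-25 0 0 0" --pt "-25 0 0 0" --pt "-25 0 0 0" --pt "-15 0 0 0" --pt "0 0 0 0"

```text
clock: 10.8
position: [594.6, -1.6, 135.8]
ee_rot: [-0.446, 0.548, 0.442, 0.553]
contact_force: [0.4, -0.0, 0.6]
gripper_width: 80.0
```

```bash
python3 snap.py c 275 140 110 80 205 165 80 90; python3 go.py 568.5 -106.5 120
```

```text
top scale 3.5454545454545454
side scale 4.875
t 10.9 pos [592.1  -1.8 131.7] F [-0.   0.1 -1.1] w 79.9 j6 -0.48
tool axes
 [[ 0.001  0.001 -1.   ]
 [-0.977  0.212 -0.001]
 [ 0.212  0.977  0.001]] jaw 2.928 shift now [  11.6    0.8 -107.3]
spin deg -0.1 shift after [  11.6    1.  -107.3]
spin deg 0.1 shift after [  11.6    0.6 -107.3]
```

View pics/c.png

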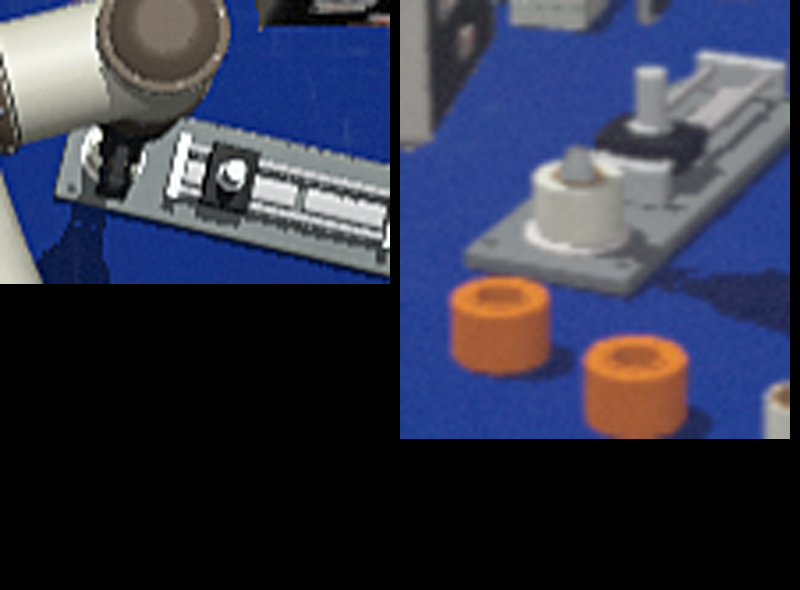

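Emit:
drive_tool --pt "0 0 -15 0" --pt "0 0.2 -25 0" --pt "0 0.3 -25 0" --pt "0 0 -25 0" --pt "0 0 -16.5 0" --pt "0 0 0 0" --pt "0 0 0 0" --pt "0 0 0 0" --grip 60

```text
clock: 11.57
position: [568.5, -106.0, 130.2]
ee_rot: [-0.443, 0.551, 0.444, 0.55]
contact_force: [-0.2, -1.0, 0.3]
gripper_width: 60.0
```

Emit:
drive_tool --pt "20 0 0 0" --pt "20 0 0 0" --pt "20 0 0 0" --pt "15 0 0 0" --pt "7 0 0 0" --pt "0 0 0 0" --pt "0 0 0 0"

```text
clock: 12.15
position: [569.4, -105.4, 49.2]
ee_rot: [-0.444, 0.55, 0.444, 0.55]
contact_force: [0.8, 0.2, -0.9]
gripper_width: 60.1
```

```bash
python3 snap.py d 295 150 80 80 230 165 65 65; python3 go.py 569 -105.8 49
```

```text
top scale 4.875
side scale 6.0
t 12.25 pos [ 570.  -105.6   50.2] F [ 0.5  0.  -1. ] w 60.0 j6 -0.31
tool axes
 [[ 0.002 -0.    -1.   ]
 [-0.977  0.211 -0.002]
 [ 0.211  0.977  0.   ]] jaw 2.929 shift now [ 1.2  0.9 -0.4]
spin deg -0.2 shift after [ 1.2  0.9 -0.4]
spin deg 0.2 shift after [ 1.2  0.9 -0.4]
```

View pics/d.png

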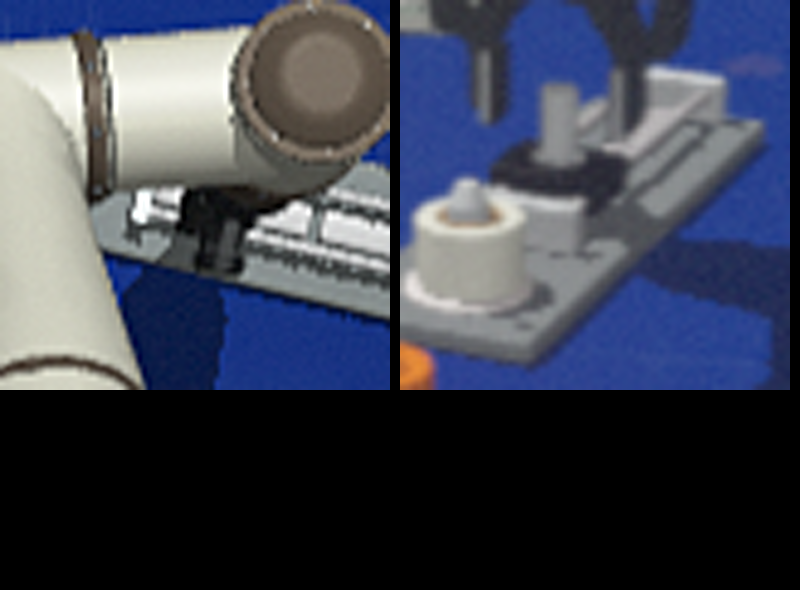

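Emit:
drive_tool --pt "0.5 0.5 -0.4 0" --pt "0 0 0 0" --pt "0 0 0 0" --pt "0 0 0 0" --pt "0 0 0 0" --pt "0 0 0 0" --pt "0 0 0 0" --pt "0 0 0 0" --pt "0 0 0 0" --grip 8

```text
clock: 13.0
position: [569.2, -106.3, 49.4]
ee_rot: [-0.444, 0.55, 0.443, 0.551]
contact_force: [0.2, -0.2, 5.1]
gripper_width: 15.7
```

```bash
python3 go.py 553.8 -171.8 49
```

```text
t 13.0 pos [ 569.2 -106.3   49.4] F [ 0.2 -0.2  5.1] w 15.7 j6 -0.31
tool axes
 [[ 0.002 -0.    -1.   ]
 [-0.977  0.212 -0.002]
 [ 0.212  0.977  0.   ]] jaw 2.928 shift now [  0.4   1.2 -67.2]
spin deg -0.1 shift after [  0.4   1.3 -67.2]
spin deg 0.1 shift after [  0.4   1.  -67.2]
```

Emit:
drive_tool --pt "0 0 -3 0" --pt "0 0 -6 0" --pt "0 0 -7 0" --pt "0 0 -7 0" --pt "0 0 -7 0" --pt "0 0 -7 0" --pt "0 0 -7 0" --pt "0 0 -6 0" --pt "0 0 -3 0" --pt "0 0 0 0"

```text
clock: 13.83
position: [557.5, -157.9, 49.4]
ee_rot: [-0.444, 0.55, 0.444, 0.551]
contact_force: [-0.3, 2.2, 6.1]
gripper_width: 15.2
```

Emit:
drive_tool --pt "0 0 -1 0" --pt "0 0 0 0" --pt "0 0 0 0" --pt "0 0 0 0"

```text
clock: 14.17
position: [557.3, -158.7, 49.4]
ee_rot: [-0.444, 0.55, 0.444, 0.551]
contact_force: [-0.2, 0.8, 7.2]
gripper_width: 15.4
```

Emit:
drive_tool --pt "0 0 -1 0" --pt "0 0 0 0"

```text
clock: 14.33
position: [557.1, -159.5, 49.4]
ee_rot: [-0.444, 0.55, 0.444, 0.551]
contact_force: [-1.2, 2.4, 6.6]
gripper_width: 15.5
```

Emit:
drive_tool --pt "0 0 -1 0" --pt "0 0 0 0"

```text
clock: 14.5
position: [556.9, -160.5, 49.4]
ee_rot: [-0.444, 0.55, 0.444, 0.551]
contact_force: [-0.5, 2.0, 7.1]
gripper_width: 15.7
```

Emit:
drive_tool --pt "0 0 -1 0" --pt "0 0 0 0"

```text
clock: 14.67
position: [556.7, -161.4, 49.4]
ee_rot: [-0.444, 0.55, 0.444, 0.551]
contact_force: [-1.0, 2.4, 7.2]
gripper_width: 15.1
```

Emit:
drive_tool --pt "0 0 -1 0" --pt "0 0 0 0"

```text
clock: 14.83
position: [556.4, -162.4, 49.4]
ee_rot: [-0.444, 0.55, 0.444, 0.551]
contact_force: [-0.5, 2.2, 7.0]
gripper_width: 15.4
```

Still plain friction (about 2 N); continuing in 1 mm steps and watching Fy.

Emit:
drive_tool --pt "0 0 -1 0" --pt "0 0 0 0"

```text
clock: 15.0
position: [556.2, -163.4, 49.4]
ee_rot: [-0.444, 0.55, 0.444, 0.551]
contact_force: [-0.3, 2.4, 6.2]
gripper_width: 15.2
```

Emit:
drive_tool --pt "0 0 -1 0" --pt "0 0 0 0"

```text
clock: 15.17
position: [556.0, -164.4, 49.4]
ee_rot: [-0.444, 0.55, 0.444, 0.551]
contact_force: [-0.9, 2.6, 6.7]
gripper_width: 15.5
```

Emit:
drive_tool --pt "0 0 -1 0" --pt "0 0 0 0"

```text
clock: 15.33
position: [555.8, -165.3, 49.4]
ee_rot: [-0.444, 0.55, 0.444, 0.551]
contact_force: [-0.3, 2.6, 6.6]
gripper_width: 15.7
```

Emit:
drive_tool --pt "0 0 -1 0" --pt "0 0 0 0"

```text
clock: 15.5
position: [555.6, -166.3, 49.4]
ee_rot: [-0.444, 0.55, 0.444, 0.551]
contact_force: [-1.5, 3.1, 8.2]
gripper_width: 15.6
```

Emit:
drive_tool --pt "0 0 -1 0" --pt "0 0 0 0"

```text
clock: 15.67
position: [555.3, -167.4, 49.4]
ee_rot: [-0.444, 0.55, 0.444, 0.551]
contact_force: [-0.8, 2.9, 6.6]
gripper_width: 15.9
```

Emit:
drive_tool --pt "0 0 -1 0" --pt "0 0 0 0"

```text
clock: 15.83
position: [555.0, -168.7, 49.4]
ee_rot: [-0.444, 0.55, 0.444, 0.551]
contact_force: [-1.1, -1.2, 6.8]
gripper_width: 15.7
```

Emit:
drive_tool --pt "0 0 -1 0" --pt "0 0 0 0"

```text
clock: 16.0
position: [554.7, -170.1, 49.4]
ee_rot: [-0.444, 0.55, 0.444, 0.55]
contact_force: [-1.8, -1.4, 7.1]
gripper_width: 15.1
```

Emit:
drive_tool --pt "0 0 -1 0" --pt "0 0 0 0"

```text
clock: 16.17
position: [554.3, -171.5, 49.3]
ee_rot: [-0.444, 0.551, 0.444, 0.55]
contact_force: [-1.4, -3.8, 6.6]
gripper_width: 15.7
```

Emit:
drive_tool --pt "0 0 -1 0" --pt "0 0 0 0"

```text
clock: 16.33
position: [554.0, -172.9, 49.4]
ee_rot: [-0.444, 0.551, 0.444, 0.55]
contact_force: [-1.4, -5.2, 6.1]
gripper_width: 15.3
```

Emit:
drive_tool --pt "0 0 -0.5 0" --pt "0 0 0 0"

```text
clock: 16.5
position: [554.0, -173.1, 49.4]
ee_rot: [-0.444, 0.551, 0.444, 0.55]
contact_force: [-0.8, -2.4, 6.1]
gripper_width: 15.7
```

Emit:
drive_tool --pt "0 0 -0.5 0" --pt "0 0 0 0"

```text
clock: 16.67
position: [554.0, -173.3, 49.4]
ee_rot: [-0.444, 0.551, 0.444, 0.55]
contact_force: [-1.0, -1.9, 6.0]
gripper_width: 15.3
```

Emit:
drive_tool --pt "0 0 0 0" --pt "0 0 0 0" --pt "0 0 0 0"

```text
clock: 16.92
position: [554.0, -173.3, 49.4]
ee_rot: [-0.444, 0.551, 0.444, 0.55]
contact_force: [-1.4, -2.4, 6.4]
gripper_width: 15.6
```

Emit:
drive_tool --pt "0 0 -0.5 0" --pt "0 0 0 0" --pt "0 0 0 0" --pt "0 0 0 0" --pt "0 0 0 0" --pt "0 0 0 0"

```text
clock: 17.42
position: [553.9, -173.4, 49.4]
ee_rot: [-0.444, 0.55, 0.444, 0.55]
contact_force: [-1.5, -0.3, 6.0]
gripper_width: 15.3
```

```bash
python3 snap.py e 275 140 130 80 205 165 80 90; python3 go.py 553.8 -171.8 49
```

```text
top scale 3.0
side scale 4.875
t 17.5167 pos [ 553.9 -173.4   49.4] F [-0.9  0.5  6.8] w 15.4 j6 -0.19
tool axes
 [[ 0.    -0.    -1.   ]
 [-0.977  0.212 -0.   ]
 [ 0.212  0.977 -0.   ]] jaw 2.928 shift now [0.4 0.5 1.5]
spin deg -0.1 shift after [0.4 0.5 1.5]
spin deg 0.1 shift after [0.4 0.5 1.5]
```

View pics/e.png

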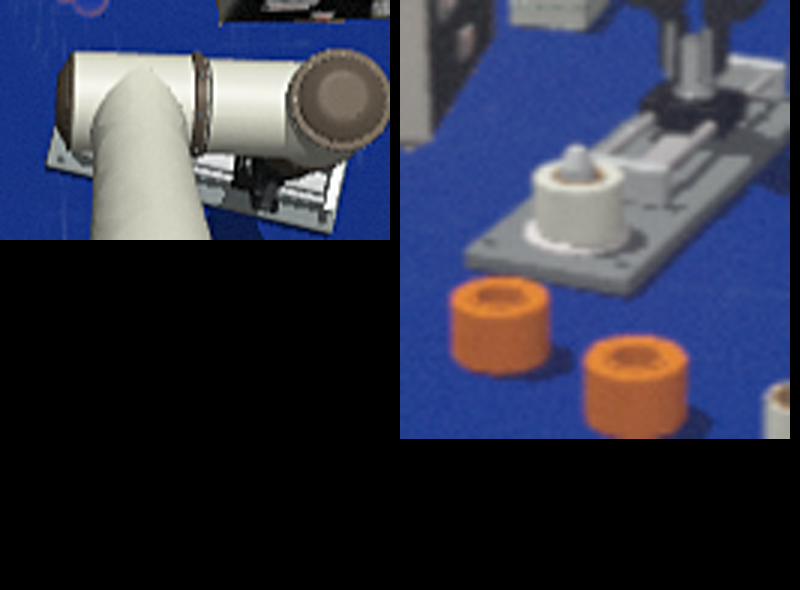

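```bash
python3 -c "
from bench import arm
print(arm.job_done())"
```

```text
the job is handed in; nothing more can be done
None
```

I put the full white roll over the spindle, let go of it, then gripped the post and slid the carriage to the notch. I handed the job in at about 17.5 s with the post still gripped; no verdict is reported.

- **Roll:** it was let go only once the push from the platter could be felt. The side view after release and the last one both show it flat on the platter round the spindle.
- **Notch:** Fy went from about +2.5 N of plain friction to −5 N as the ball pulled the carriage in. The tool then all but stopped: further commands of 1.5 mm moved it only 0.5 mm, and the force settled near 0 N. It stopped at y = −173.4 mm. The slot seen in the top picture was at −171.8 mm, so the two agree to within 2 mm.
- **Grip:** the fingers stopped at about 15.4 mm on the 18 mm post. The roll also read about 1 mm under its size, so I took the reading as slightly low.
- **Not measured:** I could not read the ball's drop or the finger force directly. A steady 6–7 N upward force stayed on the wrist while the post was held; I did not track down its cause.
- **Bystanders:** the arm passed clear of the nearly empty roll, the cup and the box, but I did not measure them again at the end.

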